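# Slide a flat test cassette into the bench dock and latch it

### The job

Load the flat test cassette into the bench dock: swing the dock's retainer bar clear of the slot, slide the cassette contact end first between the guide rails until it is fully home, then swing the retainer bar fully closed behind it. It is too wide to grip, so push it round into line and along, keeping it flat on the bench, and leave the other things round the work where they are.

Things in the scene. Friction and masses are not known exactly. Their poses are not given: they have to be found in the camera images.
- test_dock: The bench dock, screwed down: two steel guide rails, a grey connector head. Origin on the bench in the middle of the slot, z up; x = direction of insertion. No floor (the cassette slides on the bench): slot 105 mm wide between rails 8 mm thick, 24 mm high, from x = -36 to +61 mm. Lips over its outer 10 mm each side are 18.5 mm above the bench. Foot flanges to y = +-78 mm.
- dock_mouth (a point): Middle of the slot's mouth (dock x = -61 mm), 7 mm above the bench, axes as the dock's. Steel lead-ins, 22 mm high, flare from the 105 mm slot at dock x = -36 mm to about 125 mm clear at the mouth.
- dock_stop (a point): Middle of the stop face at the slot's end (dock x = +61 mm), 7 mm above the bench, axes as the dock's; the middle of the cassette's nose edge lies here when fully home. The connector head behind it is 40 mm long, 122 mm wide, 34 mm high, with a 69 mm wide socket for the contact tongue.
- ejector (a joint): Sprung black bar in the connector socket, m: 0 at rest, about 0.008 when the cassette is home. It pushes the cassette back over its last 8 mm (1 N rising to 4 N), so a cassette that is home but not latched may creep back a few millimetres; the retainer bar then presses it home again as it closes.
- retainer (a joint): Angle of the retainer bar, rad: 0 = fully closed, straight across the mouth (along dock +y); grows as its free end swings outward, away from the connector head; 1.57 = along dock -x, beside the cassette's lane; stop at 1.92. It stays where it is left: stiff hinge, about 0.4 N m (4 N at 110 mm). It starts at 0 to 0.5, blocking the mouth.
- retainer_hinge (a point): Hinge axis (vertical) of the retainer bar, dock x = -69, y = -78 mm, 11 mm above the bench. The steel bar is 10 mm thick, 142 mm long, its sides 7 to 16 mm above the bench; a fingertip on either side pushes it round. Halfway along, a rubber pad on the inner side reaches 7 mm from its centre line; closed, it leaves a cassette that is home 1 to 2 mm of play.
- retainer_knob (a point): Middle of the black knob on the free end of the retainer bar, 140 mm from the hinge, 34 mm above the bench; the knob is 19 mm across, its top 44 mm above the bench; below it a 19 mm wide steel boss reaches down to 7 mm above the bench.
- cassette: Flat test cassette lying on the bench: grey, 120 mm long (x), 100 mm wide (y), 14 mm high, 0.25 to 0.5 kg; aluminium cover with a blank label in the rear half, dark vent slots in the front half. Origin at the middle of its underside; +x is the contact end, where a green tongue with brass contacts, 60 mm wide, reaches 10 mm farther. Too wide to grip. Home, its origin is on the dock's.
- cassette_nose (a point): Middle of the cassette's nose edge (contact end, not counting the tongue), 60 mm ahead of its origin, 7 mm above its underside.
- cassette_rear (a point): Middle of the cassette's rear edge, 60 mm behind its origin, 7 mm above its underside. Pushed on a long side about 45 mm from its middle, the cassette turns about a point some 45 mm to the other side of its middle; pushed with two spread fingertips it comes flush against both.
- jar_screws: Bystander: jar of screws with a wooden-coloured lid, 52 mm across, 66 mm high; origin under its middle. Not to be disturbed.
- solder_spool: Bystander: green spool of solder wire standing on its flange, 57 mm across, 42 mm high; origin under its middle. Not to be disturbed.
- small_box_1: Bystander: small pale carton, 59 x 88 mm, 46 mm high; origin under its middle. Not to be disturbed.
- pliers_long: Bystander: pliers with red grips lying flat behind the dock, 171 x 60 mm, 15 mm high; origin under its middle. Not to be disturbed.

How it is judged:
By the outcome, as a careful person would: the job done as asked, in the order asked, and still so for the second after the job is handed in, with the robot touching nothing.
It also fails if it takes over 72 s, if anything falls off the work surface, if the arm or the gripper's body presses on something with over 40 N, if the wrist force passes 120 N, or if a joint passes its speed limit or range.

### The arm

A 6-joint arm with a two-finger parallel gripper is mounted at the origin on a cart in front of the work surface, level with it; the furniture and walls round the work are solid. World frame = base frame: x ahead of the robot, y to its left, z up, the work surface at z = 0. Lengths are in m, angles in rad, forces in N, time in s.
With the tool pointing down it reaches from about 0.375 to 0.925 m from the base axis. Payload 5.7 kg.
Tool frame: the origin (TCP) lies at the very end of the fingers, on their centre line; the grasp point (between the pads) lies 19 mm behind it; z points along the fingers, y is the line along which they close (so a half turn about z gives the same grasp; the last joint's range is limited). The gripper opens to 88 mm and grips with 3 to 60 N. Pads are 20 mm wide; open, the fingers measure 115 mm over their backs; the gripper's body (75 mm by 178 mm) begins 61 mm behind the grasp point.
Start: joints at [-1.424, 0.359, 1.51, -0, 1.272, -0.115], TCP at [0.155, -0.58, 0.223] pointing down, gripper open.
Joint ranges: [-2.97, 2.97], [-1.01, 2.36], [0.21, 2.38], [-0.96, 4.11], [0.2, 2.71], [-2.98, 2.98]. Speed limits (rad/s): [2.39, 2.39, 3.14, 3.14, 3.14, 3.14].

### API

Orientations are given as [roll, pitch, yaw] about the fixed x, y, z axes, in that order (R = Rz(yaw) Ry(pitch) Rx(roll)).
In Python, from cell import * gives the robot as it stands.
- The arm moves only by the shell command python3 -m inch 'ROWS' [FORCE]. ROWS is JSON, a list of rows, each an object of numbers: "x", "y", "z": the shift along the tool's x, y, z in m; "ax", "ay", "az": the turn, a rotation vector about the tool's x, y, z in degrees; "jaw": the opening, from 0 (shut) to 1 (fully open). In form: [{"x": .., "y": .., "z": .., "ax": .., "ay": .., "az": .., "jaw": ..}, ...]. A call has 1 to 20 rows; each row shifts and turns the commanded pose from where the row before left it, along the tool's axes as they then stand; what a row does not reach is not made up. A row lasts 1/10 s, in which the tool goes at most 50 mm and 8.59 degrees, less where a joint would pass 70% of its speed; a pose out of reach is approached as far as the arm can. A call with a gripper value outside its range is refused whole. The fingers move at their own pace and stop on an object; FORCE is the grip in N (left out, the last holds). Time passes only in rows, so rows that do not move let the fingers close. It gives the time, the measured TCP pose, the force, the opening and the grip force at its end, in the units of the state.
- sense(): the state, without advancing time (a new reading comes with each control period).
- capture(name): name is "side" or "top"; returns a dict with "img" (384x512x3 uint8, red, green, blue), "depth" (384x512 float32, m along the optical axis (not along the pixel's ray), 0 where there is no reading), "K" (3x3 intrinsics, pixels), "cam_to_world" (4x4, takes a point from camera to world coordinates). Camera axes: x right, y down, z forward; pixel columns grow to the right and rows downward; lengths in m; the calibration is good to about 2 mm. A picture is of the moment at which its call begins.
- hand_in(): hands the job in; it is judged then, once.
Trained networks look in a picture, given as the dict that the camera call returned (one of the last four; its "shot" number tells which), for a name from the list of things; names that differ only in an ending like _2 or _b are one class to them, and where a whole thing is asked for, a point or a joint stands for the part that bears it (a point fixed in the world has none). Each returns a list of dicts, best first, with "score" (0 to 1); they miss things now and then, are a little off and sometimes report something else, mostly with a low value. They report only what shows in the picture. A call takes as long as a camera call.
- search_frame(label, picture): "at" ([x, y, z] in m, in the coordinates of the camera as it stood for that picture, good to about 4 mm: the middle of the surface that is visible of it).
- cut_out(label, picture): "pixels" (384x512 bool, what is visible of it).
The state is a dict: "time": time; "q": joint angles; "qd": joint speeds; "joint_torque": joint torques, N m; "ee_pos": TCP position; "orientation": TCP orientation; "ft_force": force on the tool from outside, world axes, zero at the start; "moment": the same for the moment, N m; "gripper_width": opening from 0.0 (shut) to 1.0 (fully open); "gripper_force": force on a finger pad.
Only numpy, scipy, OpenCV 4.12 (cv2) and the standard library are available. Lean on these libraries where they do the work, as an engineer would, in place of code of your own. Each camera call takes 0.05 s, during which the arm holds its last target. There are 200 camera calls.

## Working session

There is one attempt and no reset: what is moved stays moved. The work goes in short steps, Python scripts to look and compute and a shell command to move; the robot and the scene stay as the last step left them, time stands still between calls to the robot, and variables do not carry over. Pictures are saved under pics/ and viewed, at most 10 in all, crops included, and the job is handed in when it is done.

```bash
mkdir -p pics; cat > h.py <<'E'
from cell import *
import numpy as np, cv2
def pts(c):
    K=c["K"];d=c["depth"];v,u=np.mgrid[:d.shape[0],:d.shape[1]]
    p=np.stack([(u-K[0,2])/K[0,0]*d,(v-K[1,2])/K[1,1]*d,d,np.ones_like(d)],-1)
    return (p@np.array(c["cam_to_world"]).T)[...,:3]
def save(c,n): cv2.imwrite("pics/"+n+".png",c["img"][...,::-1])
def w(c,at): return (np.array(c["cam_to_world"])@np.r_[at,1])[:3]
E
python3 - <<'E'
from h import *
a=capture("top");b=capture("side")
cv2.imwrite("pics/a.png",a["img"][...,::-1]);cv2.imwrite("pics/b.png",b["img"][...,::-1])
for n,c in(("top",a),("side",b)):
    for l in["test_dock","dock_mouth","dock_stop","retainer_hinge","retainer_knob","cassette","cassette_nose","cassette_rear","jar_screws","solder_spool","small_box_1","pliers_long"]:
        try:
            r=search_frame(l,c)
            print(n,l,[(np.round(w(c,x["at"]),4).tolist(),round(x["score"],2)) for x in r[:2]])
        except Exception as e: print(n,l,e)
print(sense()); print(a["cam_to_world"],a["K"])
E
```

```text
top test_dock [([0.552, 0.2161, 0.0196], 0.75)]
top dock_mouth [([0.5487, 0.2184, 0.0262], 0.57), ([0.3947, 0.0258, 0.0447], 0.49)]
top dock_stop [([0.5499, 0.2183, 0.0215], 0.58)]
top retainer_hinge [([0.5275, 0.0927, 0.0166], 0.58), ([0.5491, 0.219, 0.0216], 0.56)]
top retainer_knob [([0.5275, 0.094, 0.0163], 0.57)]
top cassette [([0.4606, -0.1352, 0.013], 0.96)]
top cassette_nose [([0.4507, -0.138, 0.0136], 0.59), ([0.7038, 0.0187, 0.0706], 0.27)]
top cassette_rear [([0.4541, -0.1347, 0.0166], 0.84)]
top jar_screws [([0.7087, 0.0204, 0.0676], 0.74)]
top solder_spool [([0.3969, 0.025, 0.0415], 0.66)]
top small_box_1 [([0.6825, -0.1863, 0.0477], 0.91), ([0.5294, 0.0939, 0.0153], 0.15)]
top pliers_long [([0.5482, 0.3921, 0.0114], 0.86), ([0.4587, -0.1339, 0.0139], 0.42)]
side test_dock [([0.5347, 0.2622, 0.0278], 0.63)]
side dock_mouth [([0.5318, 0.265, 0.024], 0.89)]
side dock_stop [([0.5313, 0.2587, 0.0213], 0.77), ([0.4555, -0.117, 0.0183], 0.61)]
side retainer_hinge [([0.518, 0.0972, 0.0135], 0.8)]
side retainer_knob [([0.515, 0.0898, 0.0142], 0.88)]
side cassette [([0.4573, -0.1
[... 718 characters left out ...]
,  6.75679673e-02,
        2.48240732e-02, -7.30584873e-06]), 'ee_pos': array([ 0.15527991, -0.57956243,  0.22262286]), 'orientation': array([-3.14153241e+00, -2.01465972e-05,  2.61748228e-01]), 'ft_force': array([0.13869282, 0.27747329, 0.24848133]), 'moment': array([ 0.01504576, -0.06412129, -0.02209708]), 'gripper_force': 0.0, 'gripper_width': 0.9998019640009168}
[[-0.01322403 -0.99658803  0.08147038  0.49315452]
 [-0.99974329  0.01167869 -0.01941563  0.09485556]
 [ 0.01839792 -0.08170621 -0.99648663  1.27084836]
 [ 0.          0.          0.          1.        ]] [[399.75329591   0.         252.47319315]
 [  0.         399.75329591 188.67593666]
 [  0.           0.           1.        ]]
```

View pics/a.png

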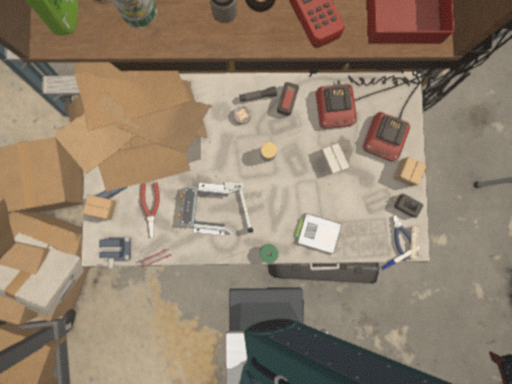

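View pics/b.png

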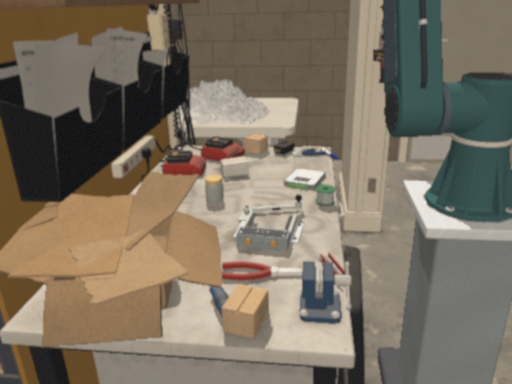

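The top view has world +x up and world +y to the left. The dock head is at (187,208), the retainer bar runs from (240,186) to (250,231), and the cassette is at (318,234) with its green tongue on the left. The spool is at (269,254) and the jar at (268,151).

```bash
python3 - <<'E'
from h import *
a=capture("top");P=pts(a)
cr=a["img"][165:275,165:350]; cv2.imwrite("pics/c.png",cv2.resize(cr[...,::-1],None,fx=4.3,fy=4.3,interpolation=cv2.INTER_CUBIC))
def rect(m,lab):
    q=P[m][:,:2].astype(np.float32); r=cv2.minAreaRect(q*1000); print(lab,len(q),np.round(q.mean(0),4),r)
m=cut_out("cassette",a)[0]["pixels"]; z=P[...,2]
rect(m,"cass"); rect(m&(z>.009),"cass z"); print(np.median(z[m]))
hsv=cv2.cvtColor(a["img"],cv2.COLOR_RGB2HSV)
g=(hsv[...,0]>40)&(hsv[...,0]<85)&(hsv[...,1]>90); g[:, :285]=0;g[:,345:]=0;g[:205]=0;g[260:]=0; rect(g,"green")
m=cut_out("test_dock",a)[0]["pixels"]
rect(m&(z>.029)&(P[...,1]>.24),"head")
rect(m,"dock")
reg=np.zeros_like(m);reg[165:245,165:262]=1
k=reg&(z>.038)&(z<.06); rect(k,"knob>38"); print(P[k])
dark=reg&(a["img"].max(-1)<70); dark[:,:235]=0; rect(dark,"dark");
s=m&(z>.014)&(z<.029)
np.set_printoptions(linewidth=250)
print((z[176:242,168:262:2][::2]*1000).round().astype(int))
for l in["jar_screws","solder_spool","small_box_1"]: rect(cut_out(l,a)[0]["pixels"],l)
E
```

```text
cass 1346 [ 0.4542 -0.1336] ((480.173828125, -59.128387451171875), (300.6733703613281, 104.91040802001953), 71.80298614501953)
cass z 1229 [ 0.4546 -0.1344] ((480.7293701171875, -55.189544677734375), (293.24249267578125, 99.78956604003906), 72.13380432128906)
0.014347855453056058
green 12 [ 0.4673 -0.0718] ((472.7207946777344, -73.81414794921875), (5.310912132263184, 55.687416076660156), 72.21661376953125)
head 472 [0.5442 0.2687] ((544.4397583007812, 270.79364013671875), (43.83397674560547, 120.1697998046875), 83.86779022216797)
dock 1499 [0.5427 0.2079] ((537.7238159179688, 188.25344848632812), (161.02426147460938, 224.6726837158203), 1.5572872161865234)
knob>38 269 [0.6287 0.2825] ((537.1832885742188, 235.07540893554688), (330.0034484863281, 140.4290313720703), 44.375511169433594)
[[0.66809015 0.33721657 0.056114  ]
 [0.66770944 0.33369974 0.05853394]
 [0.66746914 0.33038429 0.0599794 ]
 [0.66782767 0.32787455 0.05726486]
 [0.66776579 0.3247975  0.05747073]
 [0.66766034 0.32166456 0.05797953]
 [0.66827454 0.31945686 0.05348569]
 [0.66805572 0.31617257 0.05478216]
 [0.66795477 0.31
[... 9356 characters left out ...]
0.07719414 0.04332034]]
dark 3 [0.468  0.0812] ((467.7352294921875, 80.99227142333984), (2.065767765045166, 4.267356872558594), 42.25836181640625)
[[38 -2 -1 ...  0 -1 -4]
 [ 2  1  4 ... -1  2 -1]
 [ 0 -3  1 ...  4  3  3]
 ...
 [-3 -3 -2 ...  3 -2 -1]
 [ 0  1 -2 ... -4  2 -4]
 [ 0 -1 -3 ...  2 -1 -2]]
jar_screws 236 [0.7067 0.0234] ((709.6146850585938, 22.113117218017578), (45.9426155090332, 48.05180740356445), 62.21672058105469)
solder_spool 253 [0.3962 0.0239] ((437.0131530761719, 41.437477111816406), (146.1261444091797, 51.65763473510742), 24.10691261291504)
small_box_1 543 [ 0.6839 -0.1849] ((618.837646484375, -55.82830810546875), (89.47221374511719, 382.102294921875), 26.65216064453125)
```

View pics/c.png

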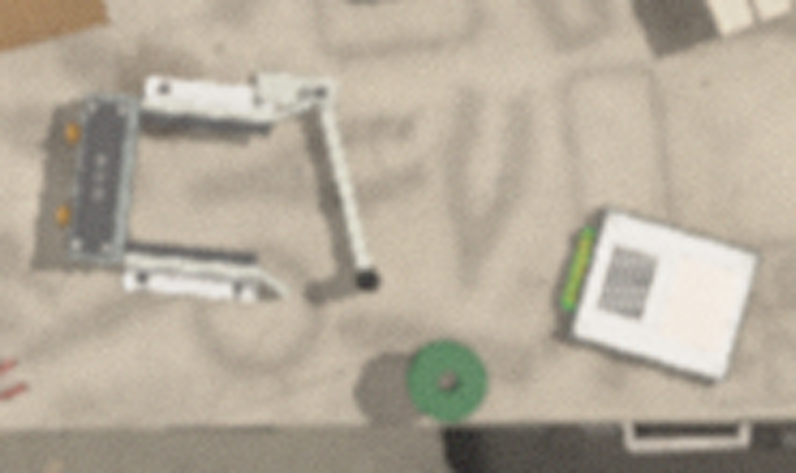

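The crop shows the dock mouth facing right, the knob at crop (368,280), and the hinge at about (320,92). The cassette is yawed about 12° from the dock axis, and its tongue at (578,268) faces the dock. Next I'll fit the dock and cassette poses accurately.

```bash
cat >> h.py <<'E'
from scipy.optimize import minimize, least_squares
def rot(t): return np.array([[np.cos(t),-np.sin(t)],[np.sin(t),np.cos(t)]])
def fitdock(Ps):
    P=np.concatenate(Ps)
    def sm(d,wd=.0015): return 1/(1+np.exp(-np.clip(d/wd,-40,40)))
    def cost(p):
        d=(P[:,:2]-p[:2])@rot(p[2]); x=d[:,0];y=abs(d[:,1])
        head=.034*sm(.020-abs(x-.081))*sm(.061-y)
        rail=.024*sm(.0485-abs(x-.0125))*sm(.0605-y)*sm(y-.0425)
        m=(x>-.034)&(x<.12)&(y<.1)
        r=np.clip(P[:,2]-np.maximum(head,rail),-.012,.012)
        return np.where(m,r**2-.00005,0).sum()*1e4
    best=None
    for t in (80,84,88):
        q=minimize(cost,[.5355,.189,np.radians(t)],method="Nelder-Mead",options=dict(initial_simplex=np.array([.5355,.189,np.radians(t)])+np.array([[0,0,0],[.008,0,0],[0,.008,0],[0,0,.06]]),maxiter=600))
        if best is None or q.fun<best.fun: best=q
    return best.x
def cass(c,P):
    m=cut_out("cassette",c)[0]["pixels"].astype(np.uint8)
    n,l,s,_=cv2.connectedComponentsWithStats(m); m=l==1+np.argmax(s[1:,4])
    q=P[m&(P[...,2]>.006)&(P[...,2]<.03)][:,:2].astype(np.float32); r=cv2.minAreaRect(q*1000)
    return q.mean(0),r
def todock(D,p): return rot(D[2]).T@(np.array(p)[:2]-D[:2])
def fromdock(D,p): return D[:2]+rot(D[2])@np.array(p)
def move(x,y,z,yawdeg):   # tool-down: prints shift in present tool axes and turn
    s=sense();ps=s["orientation"][2];e=s["ee_pos"];d=np.array([x-e[0],y-e[1]])
    tx=np.array([np.cos(ps),np.sin(ps)]);ty=np.array([np.sin(ps),-np.cos(ps)])
    print("t=%.1f"%s["time"],"at",np.round(e,4),"yaw %.1f"%np.degrees(ps),"| need x %.4f y %.4f z %.4f az %.1f"%(d@tx,d@ty,e[2]-z,-(yawdeg-np.degrees(ps))))
E
python3 - <<'E'
from h import *
a=capture("top");P=pts(a)
D=fitdock([P[165:250,160:262].reshape(-1,3)]);print("dock",D,np.degrees(D[2]))
q=P[186:192,232:246]
c,r=cass(a,P);print("cass",c,r)
h=fromdock(D,[-.069,-.078]);k=np.array([.4675,.080]);v=todock(D,k)-[-.069,-.078];th=np.arctan2(-v[0],v[1])
print("hinge",h,"len",np.hypot(*v),"theta",np.degrees(th))
np.save("D.npy",D)
n=np.array([np.cos(th),np.sin(th)]);u=np.array([-n[1],n[0]])
for off in(.027,.015):
    t=fromdock(D,np.array([-.069,-.078])+.105*u+off*n);print(off,t,"yaw",np.degrees(D[2]+th))
    move(*t,.1,np.degrees(D[2]+th))
for n_,p in dict(cass=c,spool=(.396,.024),jar=(.708,.022),box=(.684,-.185)).items(): print(n_,todock(D,p))
E
```

```text
dock [0.53516782 0.19059775 1.4548624 ] 83.35747541846
cass [ 0.45507666 -0.13393994] ((455.84747314453125, -132.55322265625), (129.83653259277344, 99.89797973632812), 72.1331558227539)
hinge [0.60466268 0.11303833] len 0.14108555254549973 theta 20.185362724481294
0.027 [0.49625955 0.11469951] yaw 103.5428381429413
t=1.7 at [ 0.1553 -0.5795  0.2226] yaw 15.0 | need x 0.5090 y -0.5823 z 0.1226 az -88.5
0.015 [0.49906961 0.10303316] yaw 103.5428381429413
t=1.7 at [ 0.1553 -0.5795  0.2226] yaw 15.0 | need x 0.5087 y -0.5703 z 0.1226 az -88.5
cass [-0.33162362  0.04201282]
spool [-0.18157756  0.11896252]
jar [-0.14747372 -0.19117444]
box [-0.35586036 -0.19128014]
```

```bash
R='{"x":0.0283,"y":-0.0323,"jaw":0}'; python3 -m inch '[{"x":0.0283,"y":-0.0323,"jaw":0},{"x":0.0283,"y":-0.0323},{"x":0.0283,"y":-0.0323},{"x":0.0283,"y":-0.0323},{"x":0.0283,"y":-0.0323},{"x":0.0283,"y":-0.0323},{"x":0.0283,"y":-0.0323},{"x":0.0283,"y":-0.0323},{"x":0.0283,"y":-0.0323},{"x":0.0283,"y":-0.0323},{"x":0.0283,"y":-0.0323},{"x":0.0283,"y":-0.0323},{"x":0.0283,"y":-0.0323},{"x":0.0283,"y":-0.0323},{"x":0.0283,"y":-0.0323},{"x":0.0283,"y":-0.0323},{"x":0.0283,"y":-0.0323},{"x":0.0283,"y":-0.0323}]' 10
python3 -m inch '[{"az":-8},{"az":-8},{"az":-8},{"az":-8},{"az":-8},{"az":-8},{"az":-8},{"az":-8},{"az":-8},{"az":-8},{"az":-8},{"az":-0.5,"z":0.03},{"z":0.03},{"z":0.03}]'
python3 -c "
from h import *
move(.4963,.1147,.008,103.5)"
```

```text
t=1.7 at [ 0.1553 -0.5795  0.2226] yaw 15.0 | need x 0.5091 y -0.5823 z 0.2146 az -88.5$[0]: bad value
$[0]: bad value
```

```bash
python3 -m inch '[{"x":0.0283,"y":-0.0323,"z":0,"ax":0,"ay":0,"az":0,"jaw":0}]' 10; python3 -m inch '[{"x":0.0283,"y":-0.0323,"jaw":0.0}]'; python3 -m inch --help | head -20
```

```text
time: 1.8
ee_pos: [0.1731, -0.5451, 0.2228]
orientation: [3.137, 0.001, 0.259]
ft_force: [0.4, 0.9, 0.7]
gripper_width: 0.939
gripper_force: 0.0$[0]: bad value
invalid input: not JSON, or not a number
```

```bash
python3 -m inch '[{"x":0.03,"y":-0.0342,"z":0,"ax":0,"ay":0,"az":0,"jaw":0},{"x":0.03,"y":-0.0342,"z":0,"ax":0,"ay":0,"az":0,"jaw":0},{"x":0.03,"y":-0.0342,"z":0,"ax":0,"ay":0,"az":0,"jaw":0},{"x":0.03,"y":-0.0342,"z":0,"ax":0,"ay":0,"az":0,"jaw":0},{"x":0.03,"y":-0.0342,"z":0,"ax":0,"ay":0,"az":0,"jaw":0},{"x":0.03,"y":-0.0342,"z":0,"ax":0,"ay":0,"az":0,"jaw":0},{"x":0.03,"y":-0.0342,"z":0,"ax":0,"ay":0,"az":0,"jaw":0},{"x":0.03,"y":-0.0342,"z":0,"ax":0,"ay":0,"az":0,"jaw":0},{"x":0.03,"y":-0.0342,"z":0,"ax":0,"ay":0,"az":0,"jaw":0},{"x":0.03,"y":-0.0342,"z":0,"ax":0,"ay":0,"az":0,"jaw":0},{"x":0.03,"y":-0.0342,"z":0,"ax":0,"ay":0,"az":0,"jaw":0},{"x":0.03,"y":-0.0342,"z":0,"ax":0,"ay":0,"az":0,"jaw":0},{"x":0.03,"y":-0.0342,"z":0,"ax":0,"ay":0,"az":0,"jaw":0},{"x":0.03,"y":-0.0342,"z":0,"ax":0,"ay":0,"az":0,"jaw":0},{"x":0.03,"y":-0.0342,"z":0,"ax":0,"ay":0,"az":0,"jaw":0},{"x":0.03,"y":-0.0342,"z":0,"ax":0,"ay":0,"az":0,"jaw":0}]' 10
python3 -m inch '[{"x":0,"y":0,"z":0,"ax":0,"ay":0,"az":-8,"jaw":0},{"x":0,"y":0,"z":0,"ax":0,"ay":0,"az":-8,"jaw":0},{"x":0,"y":0,"z":0,"ax":0,"ay":0,"az":-8,"jaw":0},{"x":0,"y":0,"z":0,"ax":0,"ay":0,"az":-8,"jaw":0},{"x":0,"y":0,"z":0,"ax":0,"ay":0,"az":-8,"jaw":0},{"x":0,"y":0,"z":0,"ax":0,"ay":0,"az":-8,"jaw":0},{"x":0,"y":0,"z":0,"ax":0,"ay":0,"az":-8,"jaw":0},{"x":0,"y":0,"z":0,"ax":0,"ay":0,"az":-8,"jaw":0},{"x":0,"y":0,"z":0,"ax":0,"ay":0,"az":-8,"jaw":0},{"x":0,"y":0,"z":0,"ax":0,"ay":0,"az":-8,"jaw":0},{"x":0,"y":0,"z":0,"ax":0,"ay":0,"az":-8,"jaw":0},{"x":0,"y":0,"z":0,"ax":0,"ay":0,"az":-0.5,"jaw":0},{"x":0,"y":0,"z":0,"ax":0,"ay":0,"az":0,"jaw":0}]'
python3 -c "
from h import *
move(.4963,.1147,.008,103.5)"
```

```text
time: 3.4
ee_pos: [0.4969, 0.1138, 0.2229]
orientation: [3.141, -0.001, 0.262]
ft_force: [1.4, 0.1, 1.4]
gripper_width: 0.006
gripper_force: 0.0
time: 4.7
ee_pos: [0.4963, 0.1118, 0.2227]
orientation: [3.141, -0.0, 1.803]
ft_force: [-0.5, -0.5, 0.4]
gripper_width: 0.004
gripper_force: 0.0
t=4.7 at [0.4963 0.1118 0.2227] yaw 103.3 | need x 0.0028 y 0.0007 z 0.2147 az -0.2
```

```bash
python3 -m inch '[{"x":0.003,"y":0,"z":0.04,"ax":0,"ay":0,"az":0,"jaw":0},{"x":0,"y":0.0007,"z":0.045,"ax":0,"ay":0,"az":0,"jaw":0},{"x":0,"y":0,"z":0.045,"ax":0,"ay":0,"az":0,"jaw":0},{"x":0,"y":0,"z":0.04,"ax":0,"ay":0,"az":0,"jaw":0},{"x":0,"y":0,"z":0.025,"ax":0,"ay":0,"az":0,"jaw":0},{"x":0,"y":0,"z":0.013,"ax":0,"ay":0,"az":0,"jaw":0},{"x":0,"y":0,"z":0.006,"ax":0,"ay":0,"az":0,"jaw":0},{"x":0,"y":0,"z":0,"ax":0,"ay":0,"az":0,"jaw":0}]'
python3 -m inch '[{"x":-0.006,"y":0,"z":0,"ax":0,"ay":0,"az":0,"jaw":0},{"x":-0.006,"y":0,"z":0,"ax":0,"ay":0,"az":0,"jaw":0},{"x":-0.0111,"y":-0.001,"z":0,"ax":0,"ay":0,"az":-6,"jaw":0},{"x":-0.0111,"y":-0.001,"z":0,"ax":0,"ay":0,"az":-6,"jaw":0},{"x":-0.0111,"y":-0.001,"z":0,"ax":0,"ay":0,"az":-6,"jaw":0}]'
```

```text
time: 5.5
ee_pos: [0.496, 0.1148, 0.0082]
orientation: [-3.141, -0.0, 1.805]
ft_force: [-0.9, -0.0, 0.2]
gripper_width: 0.005
gripper_force: 0.0
time: 6.0
ee_pos: [0.5078, 0.0708, 0.0097]
orientation: [3.14, -0.0, 2.124]
ft_force: [0.2, 5.1, -0.3]
gripper_width: 0.007
gripper_force: 2.0
```

```bash
python3 -m inch '[{"x":-0.0111,"y":-0.001,"z":0.001,"ax":0,"ay":0,"az":-6,"jaw":0},{"x":-0.0111,"y":-0.001,"z":0,"ax":0,"ay":0,"az":-6,"jaw":0},{"x":-0.0111,"y":-0.001,"z":0,"ax":0,"ay":0,"az":-6,"jaw":0},{"x":-0.0111,"y":-0.001,"z":0,"ax":0,"ay":0,"az":-6,"jaw":0},{"x":-0.0111,"y":-0.001,"z":0,"ax":0,"ay":0,"az":-6,"jaw":0},{"x":-0.0111,"y":-0.001,"z":0,"ax":0,"ay":0,"az":-6,"jaw":0},{"x":-0.0111,"y":-0.001,"z":0,"ax":0,"ay":0,"az":-6,"jaw":0},{"x":-0.0111,"y":-0.001,"z":0,"ax":0,"ay":0,"az":-6,"jaw":0},{"x":-0.0111,"y":-0.001,"z":0,"ax":0,"ay":0,"az":-6,"jaw":0},{"x":-0.0111,"y":-0.001,"z":0,"ax":0,"ay":0,"az":-6,"jaw":0},{"x":0,"y":0,"z":0,"ax":0,"ay":0,"az":0,"jaw":0}]'
python3 -m inch '[{"x":0.02,"y":0,"z":0,"ax":0,"ay":0,"az":0,"jaw":0},{"x":0.01,"y":0,"z":-0.03,"ax":0,"ay":0,"az":0,"jaw":0},{"x":0,"y":0,"z":-0.045,"ax":0,"ay":0,"az":0,"jaw":1},{"x":0,"y":0,"z":-0.045,"ax":0,"ay":0,"az":0,"jaw":1}]'
python3 - <<'E'
from h import *
D=np.load("D.npy");a=capture("top");P=pts(a)
c,r=cass(a,P);print(c,r)
z=P[...,2];m=(z>.03)&(z<.055);m[:150]=0;m[205:]=0;m[:,232:]&=True;m[:,:232]=0;m[:,300:]=0
print("knob",P[m].mean(0),m.sum())
psi=np.radians(72.5)
save(a,"d")
# side push: tool yaw = dock yaw-90; line on the +y side
yaw=np.degrees(D[2])-90
cd=todock(D,c); print("cass dock",cd)
t=fromdock(D,[cd[0],cd[1]+.085]);print(t);move(*t,.1,yaw)
E
```

```text
time: 7.1
ee_pos: [0.5937, 0.0066, 0.0085]
orientation: [-3.142, 0.001, -3.115]
ft_force: [-0.1, 0.2, -0.5]
gripper_width: 0.002
gripper_force: 0.0
time: 7.5
ee_pos: [0.5617, 0.0063, 0.129]
orientation: [3.142, -0.001, -3.119]
ft_force: [1.6, -1.4, 0.5]
gripper_width: 0.148
gripper_force: 0.0
[ 0.46213973 -0.08892793] ((467.4996337890625, -85.65252685546875), (40.980010986328125, 99.8825454711914), 88.18807220458984)
knob [0.69557984 0.02706585 0.04637016] 22
cass dock [-0.28609676  0.0402039 ]
[ 0.37771031 -0.07909561]
t=7.6 at [0.5674 0.0058 0.1343] yaw -178.7 | need x 0.1916 y -0.0805 z 0.0343 az -172.0
```

View pics/d.png

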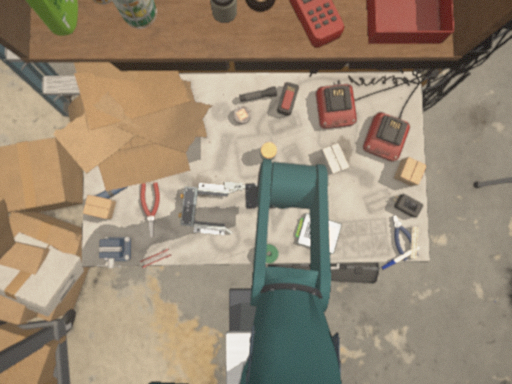

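The picture shows the retainer partly hidden under the arm, swung up beside the lane near (250,190). The cassette sits at (318,234), partly covered and unmoved. Next I'll move to the robot side of the cassette.

```bash
python3 - <<'E'
from h import *
D=np.load("D.npy")
t=fromdock(D,[-.331,.124]);print(t);move(*t,.008,np.degrees(D[2])+90)
E
```

```text
[ 0.37371198 -0.12383669]
t=7.6 at [0.5674 0.0058 0.1343] yaw -178.7 | need x 0.1966 y -0.1252 z 0.1263 az -352.0
```

```bash
python3 -m inch '[{"x":0.0328,"y":-0.0209,"z":0,"ax":0,"ay":0,"az":0,"jaw":1},{"x":0.0328,"y":-0.0209,"z":0,"ax":0,"ay":0,"az":0,"jaw":1},{"x":0.0328,"y":-0.0209,"z":0,"ax":0,"ay":0,"az":0,"jaw":1},{"x":0.0328,"y":-0.0209,"z":0,"ax":0,"ay":0,"az":0,"jaw":1},{"x":0.0328,"y":-0.0209,"z":0,"ax":0,"ay":0,"az":0,"jaw":1},{"x":0.0328,"y":-0.0209,"z":0,"ax":0,"ay":0,"az":0,"jaw":1},{"x":0,"y":0,"z":0,"ax":0,"ay":0,"az":4,"jaw":1},{"x":0,"y":0,"z":0,"ax":0,"ay":0,"az":4,"jaw":1},{"x":0,"y":0,"z":0,"ax":0,"ay":0,"az":0,"jaw":1},{"x":0,"y":0,"z":0,"ax":0,"ay":0,"az":0,"jaw":1}]'; python3 - <<'E'
from h import *
D=np.load("D.npy")
t=fromdock(D,[-.331,.124]);print(t);move(*t,.008,np.degrees(D[2])+90)
a=capture("top");z=(P:=pts(a))[...,2];m=np.zeros_like(z,bool);m[150:225,228:300]=1;m&=(z>.028)&(z<.056)
d=(P[m][:,:2]-D[:2])@rot(D[2]);k=(abs(d[:,1]+.078)<.06)&(d[:,0]<-.08);print(k.sum(),d[k].mean(0))
save(a,"e")
E
```

```text
time: 8.6
ee_pos: [0.3692, -0.124, 0.1276]
orientation: [-3.141, 0.0, 3.029]
ft_force: [0.2, 1.0, 0.4]
gripper_width: 0.995
gripper_force: 0.0
[ 0.37371198 -0.12383669]
t=8.6 at [ 0.3692 -0.124   0.1276] yaw 173.5 | need x -0.0044 y 0.0006 z 0.1196 az 0.2
29 [-0.20785858 -0.10131934]
```

View pics/e.png

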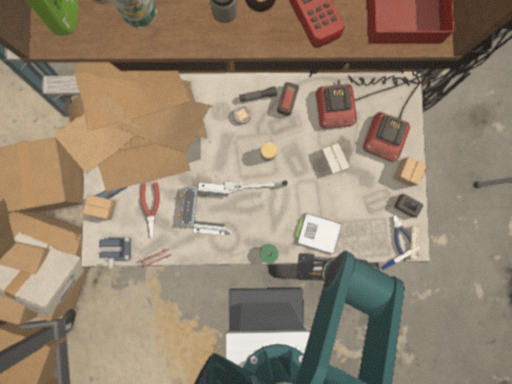

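The picture shows the retainer lying along (240–284,185), clear of the lane at about 99°. The cassette at (318,234) is undisturbed. Next I'll lower the tool and push the side flush.

```bash
python3 -m inch '[{"x":-0.004,"y":0,"z":0.045,"ax":0,"ay":0,"az":0,"jaw":1},{"x":0,"y":0,"z":0.04,"ax":0,"ay":0,"az":0,"jaw":1},{"x":0,"y":0,"z":0.02,"ax":0,"ay":0,"az":0,"jaw":1},{"x":0,"y":0,"z":0.01,"ax":0,"ay":0,"az":0,"jaw":1},{"x":0,"y":0,"z":0.006,"ax":0,"ay":0,"az":0,"jaw":1},{"x":0,"y":0,"z":0,"ax":0,"ay":0,"az":0,"jaw":1}]'
python3 -m inch '[{"x":-0.008,"y":0,"z":0,"ax":0,"ay":0,"az":0,"jaw":1},{"x":-0.008,"y":0,"z":0,"ax":0,"ay":0,"az":0,"jaw":1},{"x":-0.008,"y":0,"z":0,"ax":0,"ay":0,"az":0,"jaw":1},{"x":-0.008,"y":0,"z":0,"ax":0,"ay":0,"az":0,"jaw":1},{"x":-0.008,"y":0,"z":0,"ax":0,"ay":0,"az":0,"jaw":1},{"x":-0.008,"y":0,"z":0,"ax":0,"ay":0,"az":0,"jaw":1},{"x":-0.006,"y":0,"z":0,"ax":0,"ay":0,"az":0,"jaw":1},{"x":-0.005,"y":0,"z":0,"ax":0,"ay":0,"az":0,"jaw":1},{"x":-0.003,"y":0,"z":0,"ax":0,"ay":0,"az":0,"jaw":1},{"x":0,"y":0,"z":0,"ax":0,"ay":0,"az":0,"jaw":1}]'
python3 - <<'E'
from h import *
D=np.load("D.npy");s=sense();print("tool dock",todock(D,s["ee_pos"]))
a=capture("top");P=pts(a);c,r=cass(a,P);print(todock(D,c),r)
E
```

```text
time: 9.25
ee_pos: [0.3732, -0.1241, 0.0061]
orientation: [3.141, -0.001, 3.029]
ft_force: [0.3, -0.2, 0.3]
gripper_width: 1.0
gripper_force: 0.0
time: 10.25
ee_pos: [0.4364, -0.1319, 0.0067]
orientation: [-3.141, 0.002, 3.028]
ft_force: [1.2, -0.1, -0.5]
gripper_width: 1.0
gripper_force: 0.0
tool dock [-0.33171614  0.06081892]
[-0.31384319 -0.012237  ] ((507.3679504394531, -130.38856506347656), (129.404541015625, 81.92961120605469), 88.54148864746094)
```

```bash
python3 -m inch '[{"x":0.02,"y":0,"z":0,"ax":0,"ay":0,"az":0,"jaw":1},{"x":0.01,"y":0,"z":-0.03,"ax":0,"ay":0,"az":0,"jaw":1},{"x":0,"y":-0.04,"z":-0.02,"ax":0,"ay":0,"az":0,"jaw":1},{"x":0,"y":-0.045,"z":0,"ax":0,"ay":0,"az":0,"jaw":1},{"x":0,"y":-0.045,"z":0,"ax":0,"ay":0,"az":0,"jaw":1},{"x":0,"y":0,"z":0,"ax":0,"ay":0,"az":0,"jaw":1}]'
python3 - <<'E'
from h import *
D=np.load("D.npy")
a=capture("top");P=pts(a);c,r=cass(a,P);print(todock(D,c),r, todock(D,np.array(r[0])/1000))
t=fromdock(D,[-.44,0]);move(*t,.0065,np.degrees(D[2]))
save(a,"f")
E
```

```text
time: 10.95
ee_pos: [0.3925, -0.2639, 0.0577]
orientation: [-3.136, 0.006, 3.024]
ft_force: [0.2, 0.5, 0.1]
gripper_width: 0.998
gripper_force: 0.0
[-3.22957651e-01 -1.72132105e-04] ((498.3620910644531, -128.37478637695312), (129.69937133789062, 99.45819854736328), 83.53236389160156) [-0.32108881 -0.0003383 ]
t=11.1 at [ 0.3904 -0.2583  0.0567] yaw 173.3 | need x -0.0918 y 0.0226 z 0.0502 az 90.0
```

View pics/f.png

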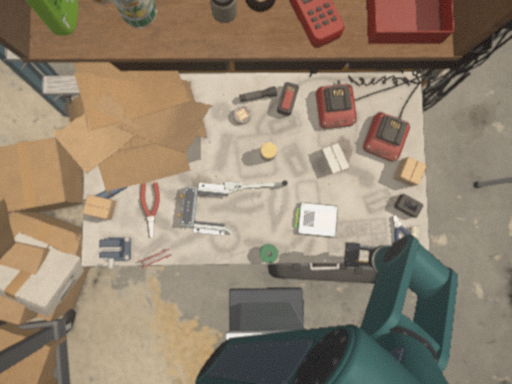

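The cassette is square to the dock at (316,220), centred on the lane, with the tongue towards the dock. Now I'll go behind it.

```bash
python3 -m inch '[{"x":0,"y":0,"z":-0.03,"ax":0,"ay":0,"az":7.5,"jaw":1},{"x":0,"y":0,"z":0,"ax":0,"ay":0,"az":7.5,"jaw":1},{"x":0,"y":0,"z":0,"ax":0,"ay":0,"az":7.5,"jaw":1},{"x":0,"y":0,"z":0,"ax":0,"ay":0,"az":7.5,"jaw":1},{"x":0,"y":0,"z":0,"ax":0,"ay":0,"az":7.5,"jaw":1},{"x":0,"y":0,"z":0,"ax":0,"ay":0,"az":7.5,"jaw":1},{"x":0,"y":0,"z":0,"ax":0,"ay":0,"az":7.5,"jaw":1},{"x":0,"y":0,"z":0,"ax":0,"ay":0,"az":7.5,"jaw":1},{"x":0,"y":0,"z":0,"ax":0,"ay":0,"az":7.5,"jaw":1},{"x":0,"y":0,"z":0,"ax":0,"ay":0,"az":7.5,"jaw":1},{"x":0,"y":0,"z":0,"ax":0,"ay":0,"az":7.5,"jaw":1},{"x":0,"y":0,"z":0,"ax":0,"ay":0,"az":7.5,"jaw":1},{"x":0.01,"y":0.045,"z":0,"ax":0,"ay":0,"az":0,"jaw":1},{"x":0.01,"y":0.045,"z":0,"ax":0,"ay":0,"az":0,"jaw":1},{"x":0,"y":0,"z":0,"ax":0,"ay":0,"az":0,"jaw":1},{"x":0,"y":0,"z":0,"ax":0,"ay":0,"az":0,"jaw":1}]'
python3 - <<'E'
from h import *
D=np.load("D.npy")
t=fromdock(D,[-.425,0]);move(*t,.0065,np.degrees(D[2]))
E
```

```text
time: 12.65
ee_pos: [0.4822, -0.2454, 0.0861]
orientation: [-3.14, -0.001, 1.461]
ft_force: [-0.3, 0.0, 0.2]
gripper_width: 1.0
gripper_force: 0.0
t=12.7 at [ 0.4822 -0.2454  0.0861] yaw 83.7 | need x 0.0142 y 0.0023 z 0.0796 az 0.3
```

```bash
python3 -m inch '[{"x":0.007,"y":0.002,"z":0.03,"ax":0,"ay":0,"az":0.3,"jaw":0.6},{"x":0,"y":0,"z":0.025,"ax":0,"ay":0,"az":0,"jaw":0.6},{"x":0,"y":0,"z":0.015,"ax":0,"ay":0,"az":0,"jaw":0.6},{"x":0,"y":0,"z":0.009,"ax":0,"ay":0,"az":0,"jaw":0.6},{"x":0,"y":0,"z":0,"ax":0,"ay":0,"az":0,"jaw":0.6}]'
python3 -m inch '[{"x":0.012,"y":0,"z":0,"ax":0,"ay":0,"az":0,"jaw":0.6},{"x":0.012,"y":0,"z":0,"ax":0,"ay":0,"az":0,"jaw":0.6},{"x":0.012,"y":0,"z":0,"ax":0,"ay":0,"az":0,"jaw":0.6},{"x":0.012,"y":0,"z":0,"ax":0,"ay":0,"az":0,"jaw":0.6},{"x":0.012,"y":0,"z":0,"ax":0,"ay":0,"az":0,"jaw":0.6},{"x":0.012,"y":0,"z":0,"ax":0,"ay":0,"az":0,"jaw":0.6},{"x":0.012,"y":0,"z":0,"ax":0,"ay":0,"az":0,"jaw":0.6},{"x":0.012,"y":0,"z":0,"ax":0,"ay":0,"az":0,"jaw":0.6},{"x":0.012,"y":0,"z":0,"ax":0,"ay":0,"az":0,"jaw":0.6},{"x":0.012,"y":0,"z":0,"ax":0,"ay":0,"az":0,"jaw":0.6},{"x":0.012,"y":0,"z":0,"ax":0,"ay":0,"az":0,"jaw":0.6},{"x":0.012,"y":0,"z":0,"ax":0,"ay":0,"az":0,"jaw":0.6},{"x":0.012,"y":0,"z":0,"ax":0,"ay":0,"az":0,"jaw":0.6},{"x":0,"y":0,"z":0,"ax":0,"ay":0,"az":0,"jaw":0.6}]'
python3 - <<'E'
from h import *
D=np.load("D.npy");s=sense();print("tool dock",todock(D,s["ee_pos"]))
a=capture("top");P=pts(a);c,r=cass(a,P);print(todock(D,c),r, todock(D,np.array(r[0])/1000))
save(a,"g")
E
```

```text
time: 13.15
ee_pos: [0.4827, -0.2395, 0.0066]
orientation: [-3.138, -0.002, 1.452]
ft_force: [-0.0, -0.2, -0.1]
gripper_width: 0.609
gripper_force: 0.0
time: 14.55
ee_pos: [0.5024, -0.0835, 0.0073]
orientation: [-3.14, -0.002, 1.453]
ft_force: [-0.4, 0.1, -0.1]
gripper_width: 0.601
gripper_force: 0.0
tool dock [-0.27604663  0.00083945]
[-0.19558486 -0.00031362] ((513.1099243164062, -2.874114990234375), (121.39170837402344, 99.45665740966797), 82.95157623291016) [-0.19472466 -0.00046992]
```

View pics/g.png

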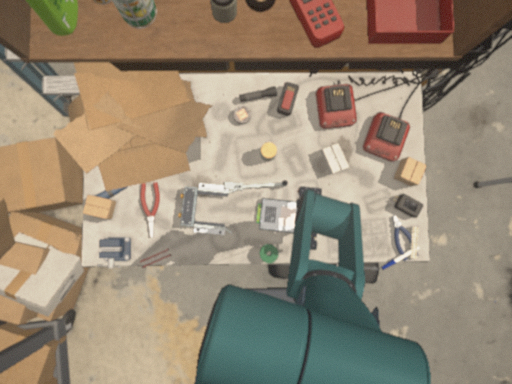

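The cassette at (277,214) stays straight on the lane, clear of the spool at (269,254). I'll continue pushing.

```bash
python3 -m inch '[{"x":0.012,"y":0,"z":0,"ax":0,"ay":0,"az":0,"jaw":0.6},{"x":0.012,"y":0,"z":0,"ax":0,"ay":0,"az":0,"jaw":0.6},{"x":0.012,"y":0,"z":0,"ax":0,"ay":0,"az":0,"jaw":0.6},{"x":0.012,"y":0,"z":0,"ax":0,"ay":0,"az":0,"jaw":0.6},{"x":0.012,"y":0,"z":0,"ax":0,"ay":0,"az":0,"jaw":0.6},{"x":0.012,"y":0,"z":0,"ax":0,"ay":0,"az":0,"jaw":0.6},{"x":0.012,"y":0,"z":0,"ax":0,"ay":0,"az":0,"jaw":0.6},{"x":0.012,"y":0,"z":0,"ax":0,"ay":0,"az":0,"jaw":0.6},{"x":0.01,"y":0,"z":0,"ax":0,"ay":0,"az":0,"jaw":0.6}]'
python3 -m inch '[{"x":0.008,"y":0,"z":0,"ax":0,"ay":0,"az":0,"jaw":0.6},{"x":0.008,"y":0,"z":0,"ax":0,"ay":0,"az":0,"jaw":0.6},{"x":0.008,"y":0,"z":0,"ax":0,"ay":0,"az":0,"jaw":0.6},{"x":0.008,"y":0,"z":0,"ax":0,"ay":0,"az":0,"jaw":0.6},{"x":0.008,"y":0,"z":0,"ax":0,"ay":0,"az":0,"jaw":0.6},{"x":0.008,"y":0,"z":0,"ax":0,"ay":0,"az":0,"jaw":0.6},{"x":0,"y":0,"z":0,"ax":0,"ay":0,"az":0,"jaw":0.6}]'
python3 - <<'E'
from h import *
D=np.load("D.npy");s=sense();print("tool dock",todock(D,s["ee_pos"]),s["ft_force"])
a=capture("top");P=pts(a);c,r=cass(a,P);print(todock(D,c),r, todock(D,np.array(r[0])/1000))
E
```

```text
time: 15.55
ee_pos: [0.5159, 0.0206, 0.0077]
orientation: [-3.142, -0.0, 1.453]
ft_force: [-0.5, -1.1, -1.7]
gripper_width: 0.598
gripper_force: 0.7
time: 16.25
ee_pos: [0.5218, 0.0682, 0.0078]
orientation: [3.141, -0.001, 1.453]
ft_force: [-0.6, 0.1, -0.3]
gripper_width: 0.599
gripper_force: 0.0
tool dock [-0.12313896 -0.00089032] [-0.61461644  0.13000854 -0.3175707 ]
[-0.01344019  0.00101057] ((531.7918090820312, 181.03933715820312), (60.22315979003906, 91.07100677490234), 89.4796142578125) [-0.00988476  0.00224768]
```

```bash
python3 -m inch '[{"x":0.008,"y":0,"z":0,"ax":0,"ay":0,"az":0,"jaw":0.6},{"x":0.008,"y":0,"z":0,"ax":0,"ay":0,"az":0,"jaw":0.6},{"x":0.008,"y":0,"z":0,"ax":0,"ay":0,"az":0,"jaw":0.6},{"x":0.008,"y":0,"z":0,"ax":0,"ay":0,"az":0,"jaw":0.6},{"x":0.006,"y":0,"z":0.001,"ax":0,"ay":0,"az":0,"jaw":0.6},{"x":0,"y":0,"z":0,"ax":0,"ay":0,"az":0,"jaw":0.6}]'
python3 -m inch '[{"x":0.005,"y":0,"z":0,"ax":0,"ay":0,"az":0,"jaw":0.6},{"x":0.005,"y":0,"z":0,"ax":0,"ay":0,"az":0,"jaw":0.6},{"x":0,"y":0,"z":0,"ax":0,"ay":0,"az":0,"jaw":0.6}]'
python3 - <<'E'
from h import *
D=np.load("D.npy");s=sense();print("tool dock",todock(D,s["ee_pos"]),s["ft_force"])
E
```

```text
time: 16.95
ee_pos: [0.5263, 0.1059, 0.0067]
orientation: [3.141, -0.001, 1.453]
ft_force: [0.0, 0.2, -0.2]
gripper_width: 0.6
gripper_force: 0.0
time: 17.25
ee_pos: [0.5272, 0.1153, 0.0066]
orientation: [-3.141, -0.0, 1.452]
ft_force: [0.0, -0.2, 0.5]
gripper_width: 0.6
gripper_force: 0.1
tool dock [-0.07575408 -0.00081327] [ 0.03865403 -0.23280777  0.49791599]
```

```bash
python3 -m inch '[{"x":0.002,"y":0,"z":0,"ax":0,"ay":0,"az":0,"jaw":0.6},{"x":0.002,"y":0,"z":0,"ax":0,"ay":0,"az":0,"jaw":0.6},{"x":0,"y":0,"z":0,"ax":0,"ay":0,"az":0,"jaw":0.6}]'; python3 -m inch '[{"x":0.002,"y":0,"z":0,"ax":0,"ay":0,"az":0,"jaw":0.6},{"x":0,"y":0,"z":0,"ax":0,"ay":0,"az":0,"jaw":0.6}]'
python3 - <<'E'
from h import *
D=np.load("D.npy");s=sense();print("tool dock",todock(D,s["ee_pos"]),s["ft_force"])
a=capture("top");P=pts(a);save(a,"h")
cv2.imwrite("pics/h2.png",cv2.resize(a["img"][165:275,165:350][...,::-1],None,fx=4.3,fy=4.3,interpolation=cv2.INTER_CUBIC))
E
```

```text
time: 17.55
ee_pos: [0.5276, 0.1184, 0.0067]
orientation: [-3.141, 0.0, 1.452]
ft_force: [-0.6, -4.3, 0.7]
gripper_width: 0.604
gripper_force: 2.2
time: 17.75
ee_pos: [0.5279, 0.1191, 0.0067]
orientation: [3.142, 0.002, 1.454]
ft_force: [1.3, -11.3, 1.8]
gripper_width: 0.599
gripper_force: 5.6
tool dock [-0.07189877 -0.00105293] [  1.33701291 -11.27862406   1.78925445]
```

View pics/h2.png

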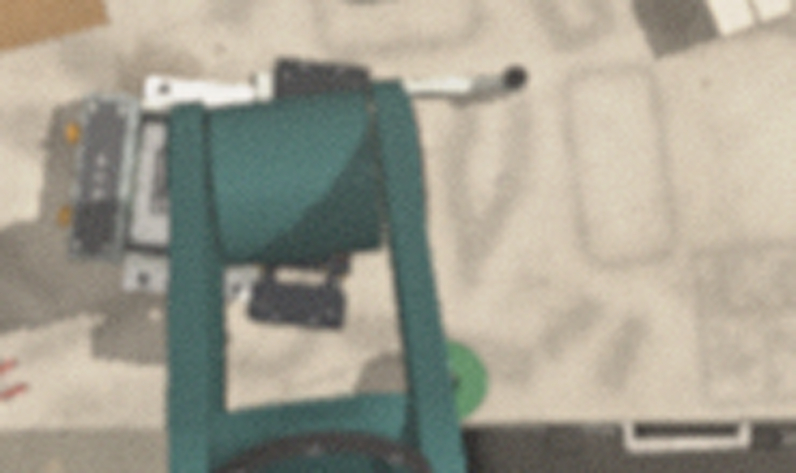

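The crop shows the cassette nose against the head at about (140,180), with the force rising to 11 N, so it is home. The knob is at (515,77). Now I'll back off and go round to the outer side of the bar.

```bash
python3 -m inch '[{"x":-0.02,"y":0,"z":0,"ax":0,"ay":0,"az":0,"jaw":0.6},{"x":-0.03,"y":0,"z":-0.02,"ax":0,"ay":0,"az":0,"jaw":0.6},{"x":-0.02,"y":0,"z":-0.045,"ax":0,"ay":0,"az":0,"jaw":0},{"x":0,"y":0.01,"z":-0.045,"ax":0,"ay":0,"az":0,"jaw":0},{"x":-0.013,"y":0.035,"z":0,"ax":0,"ay":0,"az":0,"jaw":0},{"x":-0.013,"y":0.035,"z":0,"ax":0,"ay":0,"az":0,"jaw":0},{"x":0,"y":0.04,"z":0,"ax":0,"ay":0,"az":0,"jaw":0}]'
python3 -m inch '[{"x":0,"y":0,"z":0,"ax":0,"ay":0,"az":-8,"jaw":0},{"x":0,"y":0,"z":0,"ax":0,"ay":0,"az":-8,"jaw":0},{"x":0,"y":0,"z":0,"ax":0,"ay":0,"az":-8,"jaw":0},{"x":0,"y":0,"z":0,"ax":0,"ay":0,"az":-8,"jaw":0},{"x":0,"y":0,"z":0,"ax":0,"ay":0,"az":-8,"jaw":0},{"x":0,"y":0,"z":0,"ax":0,"ay":0,"az":-8,"jaw":0},{"x":0,"y":0,"z":0,"ax":0,"ay":0,"az":-8,"jaw":0},{"x":0,"y":0,"z":0,"ax":0,"ay":0,"az":-8,"jaw":0},{"x":0,"y":0,"z":0,"ax":0,"ay":0,"az":-8,"jaw":0},{"x":0,"y":0,"z":0,"ax":0,"ay":0,"az":-8,"jaw":0},{"x":0,"y":0,"z":0,"ax":0,"ay":0,"az":-8,"jaw":0},{"x":0,"y":0,"z":0,"ax":0,"ay":0,"az":-8,"jaw":0},{"x":0,"y":0,"z":0,"ax":0,"ay":0,"az":-3.5,"jaw":0},{"x":0,"y":0,"z":0,"ax":0,"ay":0,"az":0,"jaw":0}]'
python3 - <<'E'
from h import *
D=np.load("D.npy")
t=fromdock(D,[-.168,-.122]);print(t);move(*t,.008,182.8)
a=capture("top");P=pts(a);c,r=cass(a,P);print(todock(D,c),r, todock(D,np.array(r[0])/1000))
for l in["jar_screws","solder_spool"]: 
    for x in search_frame(l,a)[:1]: print(l,w(a,x["at"]))
save(a,"i")
cv2.imwrite("pics/i2.png",cv2.resize(a["img"][165:275,165:350][...,::-1],None,fx=4.3,fy=4.3,interpolation=cv2.INTER_CUBIC))
E
```

```text
time: 18.5
ee_pos: [0.6366, 0.0102, 0.1176]
orientation: [3.141, -0.001, 1.451]
ft_force: [-0.3, 0.9, 0.5]
gripper_width: 0.184
gripper_force: 0.0
time: 19.9
ee_pos: [0.6357, 0.0117, 0.1165]
orientation: [3.14, 0.0, -3.094]
ft_force: [-0.2, -0.7, -0.2]
gripper_width: 0.004
gripper_force: 0.0
[0.63691556 0.00961322]
t=19.9 at [0.6357 0.0117 0.1165] yaw -177.3 | need x -0.0011 y -0.0022 z 0.1085 az -360.1
[-0.00681408 -0.00101395] ((538.9345092773438, 186.61361694335938), (126.84293365478516, 98.74725341796875), 81.39276123046875) [-0.00352168 -0.00420227]
solder_spool [0.53451256 0.17751564 0.0144989 ]
```

View pics/i2.png

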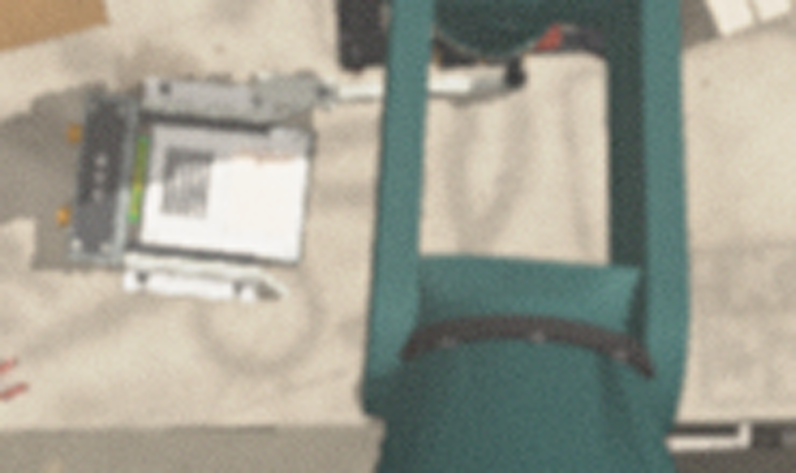

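The cassette is in the slot, crept back about 7 mm on the ejector, with the green tongue at (140,180) partly visible. The bar runs along (330–515,85). The closing bar will press the cassette home, so I'll lower the tool outside the bar and sweep.

```bash
python3 -m inch '[{"x":-0.001,"y":-0.002,"z":0.04,"ax":0,"ay":0,"az":0,"jaw":0},{"x":0,"y":0,"z":0.035,"ax":0,"ay":0,"az":0,"jaw":0},{"x":0,"y":0,"z":0.02,"ax":0,"ay":0,"az":0,"jaw":0},{"x":0,"y":0,"z":0.009,"ax":0,"ay":0,"az":0,"jaw":0},{"x":0,"y":0,"z":0.004,"ax":0,"ay":0,"az":0,"jaw":0},{"x":0,"y":0,"z":0,"ax":0,"ay":0,"az":0,"jaw":0}]'
python3 -m inch '[{"x":0.006,"y":0,"z":0,"ax":0,"ay":0,"az":0,"jaw":0},{"x":0.006,"y":0,"z":0,"ax":0,"ay":0,"az":0,"jaw":0},{"x":0.0111,"y":-0.001,"z":0,"ax":0,"ay":0,"az":6,"jaw":0},{"x":0.0111,"y":-0.001,"z":0,"ax":0,"ay":0,"az":6,"jaw":0},{"x":0.0111,"y":-0.001,"z":0,"ax":0,"ay":0,"az":6,"jaw":0},{"x":0,"y":0,"z":0,"ax":0,"ay":0,"az":0,"jaw":0}]'
python3 -c "
from h import *
D=np.load('D.npy');s=sense();d=todock(D,s['ee_pos'])-[-.069,-.078];t=s['orientation'][2]-D[2];print(np.degrees(t)%360,rot(t).T@d,s['ft_force'])"
```

```text
time: 20.7
ee_pos: [0.6372, 0.0092, 0.009]
orientation: [3.141, 0.0, -3.095]
ft_force: [-0.4, 0.4, 0.2]
gripper_width: 0.003
gripper_force: 0.0
time: 21.3
ee_pos: [0.5912, 0.0075, 0.0099]
orientation: [3.141, 0.002, 2.874]
ft_force: [-0.8, 0.1, 0.2]
gripper_width: 0.002
gripper_force: 0.0
81.28261191851023 [-0.01493811  0.10533994] [-0.77107348  0.07611549  0.24784705]
```

```bash
python3 -m inch '[{"x":0.0111,"y":-0.001,"z":0.001,"ax":0,"ay":0,"az":6,"jaw":0},{"x":0.0111,"y":-0.001,"z":0,"ax":0,"ay":0,"az":6,"jaw":0},{"x":0.0111,"y":-0.001,"z":0,"ax":0,"ay":0,"az":6,"jaw":0},{"x":0.0111,"y":-0.001,"z":0,"ax":0,"ay":0,"az":6,"jaw":0},{"x":0.0111,"y":-0.001,"z":0,"ax":0,"ay":0,"az":6,"jaw":0},{"x":0.0111,"y":-0.001,"z":0,"ax":0,"ay":0,"az":6,"jaw":0},{"x":0.0111,"y":-0.001,"z":0,"ax":0,"ay":0,"az":6,"jaw":0},{"x":0.0111,"y":-0.001,"z":0,"ax":0,"ay":0,"az":6,"jaw":0},{"x":0.0111,"y":-0.001,"z":0,"ax":0,"ay":0,"az":6,"jaw":0},{"x":0.0111,"y":-0.001,"z":0,"ax":0,"ay":0,"az":6,"jaw":0},{"x":0.0111,"y":-0.001,"z":0,"ax":0,"ay":0,"az":6,"jaw":0}]'
python3 -m inch '[{"x":0.0056,"y":-0.0004,"z":0,"ax":0,"ay":0,"az":3,"jaw":0},{"x":0.0056,"y":-0.0004,"z":0,"ax":0,"ay":0,"az":3,"jaw":0},{"x":0.0056,"y":-0.0004,"z":0,"ax":0,"ay":0,"az":3,"jaw":0},{"x":0.0037,"y":0,"z":0,"ax":0,"ay":0,"az":2,"jaw":0}]'
python3 -c "
from h import *
D=np.load('D.npy');s=sense();d=todock(D,s['ee_pos'])-[-.069,-.078];t=s['orientation'][2]-D[2];print(np.degrees(t),rot(t).T@d,s['ft_force'])"
```

```text
time: 22.4
ee_pos: [0.5046, 0.0821, 0.0088]
orientation: [3.138, 0.001, 1.722]
ft_force: [2.5, -3.6, 3.2]
gripper_width: 0.006
gripper_force: 2.2
time: 22.8
ee_pos: [0.5007, 0.1022, 0.0086]
orientation: [3.14, 0.001, 1.533]
ft_force: [0.4, -7.0, 4.3]
gripper_width: 0.003
gripper_force: 3.4
4.466113001927519 [-0.01477371  0.10346053] [ 0.38664072 -6.97090636  4.33970406]
```

```bash
python3 -m inch '[{"x":0.0028,"y":0,"z":0,"ax":0,"ay":0,"az":1.5,"jaw":0},{"x":0.0028,"y":0,"z":0,"ax":0,"ay":0,"az":1.5,"jaw":0},{"x":0.001,"y":0,"z":0,"ax":0,"ay":0,"az":0.5,"jaw":0}]'
python3 -m inch '[{"x":0.0015,"y":0,"z":0,"ax":0,"ay":0,"az":0.5,"jaw":0},{"x":0,"y":0,"z":0,"ax":0,"ay":0,"az":0,"jaw":0}]'
python3 -c "
from h import *
D=np.load('D.npy');s=sense();d=todock(D,s['ee_pos'])-[-.069,-.078];t=s['orientation'][2]-D[2];print(np.degrees(t),rot(t).T@d,d,s['ft_force'])"
```

```text
time: 23.1
ee_pos: [0.5002, 0.1073, 0.0086]
orientation: [-3.142, 0.003, 1.474]
ft_force: [-1.3, -15.7, 8.4]
gripper_width: 0.008
gripper_force: 7.8
time: 23.3
ee_pos: [0.5002, 0.1074, 0.0086]
orientation: [-3.141, 0.005, 1.467]
ft_force: [-1.0, -18.8, 9.3]
gripper_width: 0.0
gripper_force: 9.6
0.6887667797671145 [-0.01639948  0.10331646] [-0.01764026  0.10311186] [ -1.03293828 -18.81126052   9.29791164]
```

```bash
python3 -m inch '[{"x":0.0015,"y":0,"z":-0.001,"ax":0,"ay":0,"az":0,"jaw":0},{"x":0.0015,"y":0,"z":0,"ax":0,"ay":0,"az":0,"jaw":0},{"x":0,"y":0,"z":0,"ax":0,"ay":0,"az":0,"jaw":0}]'
python3 -c "
from h import *
D=np.load('D.npy');s=sense();d=todock(D,s['ee_pos'])-[-.069,-.078];t=s['orientation'][2]-D[2];print(np.degrees(t),d,s['ft_force'])"
python3 -m inch '[{"x":-0.02,"y":0,"z":0,"ax":0,"ay":0,"az":0,"jaw":0},{"x":-0.03,"y":0,"z":-0.02,"ax":0,"ay":0,"az":0,"jaw":0},{"x":-0.04,"y":0,"z":-0.02,"ax":0,"ay":0,"az":0,"jaw":0},{"x":-0.045,"y":0,"z":-0.02,"ax":0,"ay":0,"az":0,"jaw":0},{"x":-0.045,"y":0,"z":-0.02,"ax":0,"ay":0,"az":0,"jaw":0},{"x":-0.045,"y":0,"z":-0.02,"ax":0,"ay":0,"az":0,"jaw":0},{"x":-0.045,"y":0,"z":-0.02,"ax":0,"ay":0,"az":0,"jaw":0},{"x":0,"y":0,"z":0,"ax":0,"ay":0,"az":0,"jaw":0}]'
python3 - <<'E'
from h import *
D=np.load("D.npy")
a=capture("top");P=pts(a);z=P[...,2]
d=(P[...,:2]-D[:2])@rot(D[2])
k=(z>.036)&(z<.056)&(abs(d[...,0]+.07)<.05)&(d[...,1]>.03)&(d[...,1]<.1)
kc=d[k].mean(0);print("knob",k.sum(),kc,"theta",np.degrees(np.arctan2(-.069-kc[0],kc[1]+.078)))
c,r=cass(a,P);print(todock(D,c),r)
for l in["jar_screws","solder_spool","small_box_1"]: print(l,[w(a,x["at"]).round(3) for x in search_frame(l,a)[:1]])
cv2.imwrite("pics/j2.png",cv2.resize(a["img"][165:275,165:350][...,::-1],None,fx=4.3,fy=4.3,interpolation=cv2.INTER_CUBIC))
E
```

```text
time: 23.6
ee_pos: [0.5002, 0.1078, 0.0088]
orientation: [-3.14, 0.009, 1.469]
ft_force: [0.9, -32.7, -0.3]
gripper_width: 0.004
gripper_force: 16.2
0.8074031183180705 [-0.01725197  0.1031804 ] [  0.94704128 -32.65091505  -0.2880385 ]
time: 24.4
ee_pos: [0.4734, -0.1606, 0.1319]
orientation: [3.135, 0.004, 1.459]
ft_force: [0.1, -0.1, 0.2]
gripper_width: 0.012
gripper_force: 0.0
knob 28 [-0.07102091  0.0617576 ] theta 0.8284434508610194
[-0.00465747 -0.0001827 ] ((536.9934692382812, 188.50289916992188), (123.82215881347656, 99.22828674316406), 83.4508285522461)
jar_screws [array([0.705, 0.017, 0.07 ])]
solder_spool [array([0.397, 0.028, 0.042])]
small_box_1 [array([ 0.686, -0.187,  0.043])]
```

View pics/j2.png

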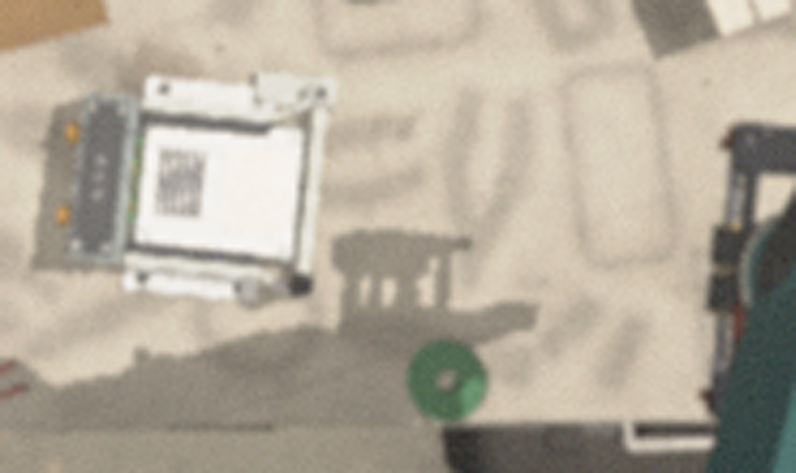

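The bar is straight across the mouth, with the knob at (300,284), and took 33 N against its stop. The cassette is home, its tongue inside the head at (135,180), and the spool and the rest are unmoved. I'll hand in.

```bash
python3 -c "
from cell import *
print(hand_in())"
```

```text
the job is handed in; nothing more can be done
None
```

The cassette is fully home in the dock, the retainer bar is closed behind it (it reached its stop), the bystanders I re-checked (jar, spool and carton) have not moved, and the job was handed in at about 24 s.

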